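Hang the tin pail under the keeper of the display hook

TASK

Hang the little white tin pail on the display hook: first swing its folded bail upright while the pail stays standing about where it is, then lift it by the bail, lower the bail's wooden grip through the hook's mouth until it rests on the arm, slide it along the arm under the keeper, fully home to the back stop, and leave the pail hanging there at rest. Be gentle: the hook arm is a light sprung strip whose height has to be felt for, so do not press hard or bang on the hook, do not tip the pail over, and leave the other things on the table alone.

Things in the scene. Friction and masses are not known exactly. Their poses are not given: they have to be found in the camera images.
- pail: Small white tin pail, 0.3 to 0.45 kg with a wire swing bail; 70 mm tall, foot radius 34, rim radius 46 mm. Origin: centre of the underside, z up. The folded bail sticks out towards the pail's -x (to the robot's left), its grip only 14 mm clear of the rim: come from outside with closed fingers tilted about 30 deg, tips under the grip, and push it up and inwards.
- hinge (a point): Middle of the bail's hinge axis, inside the pail, 58 mm above its underside. The axis lies along the pail's y; the bail's side wires (4.4 mm thick) run at y = +-50 mm. The pail slides on the table at about 2 N.
- bail (a joint): Angle of the bail: 0 = folded level towards the pail's -x, 1.57 = upright over the pail (grip then 122 mm above the underside), 3.14 = folded to the other side. It starts at 0.1 to 0.4. The hinge has friction (0.025 N m): about 1 N at the grip swings it and it stays where it is left.
- crown (a point): Middle of the bail's cross grip, 64 mm from the hinge axis: a straight pale wooden roll of 9 mm diameter, 76 mm long, along the pail's y. The hook must carry the roll near this middle: pinch it about 26 mm to one side so that the fingers pass beside the hook.
- stand: Fixed steel display stand: foot radius 48 mm, post 12 mm thick, 220 mm tall. Origin: underside of the foot on the post axis, z up. Its hook points to -x (roughly at the robot), 8 mm wide, at y = -4..4 mm. The arm is a level strip 6 mm thick that springs down 1 mm per 6 N; its top face is 168 to 192 mm above the table, not measured: feel for it. 12 N is too much.
- mouth (a point): Middle of the hook's open mouth, at x = -104 mm of the stand, where the grip goes down onto the arm. x and y are true; the height (180 mm) is only the middle of the arm's possible range. The mouth spans x = -87 (keeper) to -122 mm (upturned tip, 5 mm thick, 10 mm higher than the arm's top face).
- stop (a point): Foot of the back stop, an upright face at x = -60 mm of the stand; it gives 1 mm per 2 N. Its height (180 mm) is again only nominal. The keeper, a bar 14 mm tall, roofs the arm from here to x = -87 mm, its underside 14 mm and its top 28 mm above the arm's top face. Fully home, the roll touches the stop: its middle is then at x = -64.5 mm.
- bird_0_: Bystander: slate-blue and white glazed bird ornament, 36x64x45 mm, between pail and stand. Leave alone.
- pinch_pot_0_: Bystander: white speckled pinch pot, 53 mm wide, 38 mm tall, by the pail. Leave alone.
- egg_cup_a_: Bystander: yellow egg cup, 50 mm wide, 31 mm tall, between pail and stand. Leave alone.
- white_mug_1_: Bystander: white mug, 82x112x94 mm, far right. Leave alone.
- salt_bowl_: Bystander: speckled bowl, 115 mm wide, 59 mm tall, left. Leave alone.
- tulip_white_: Bystander: white tulip-shaped cup, 74 mm wide, 87 mm tall, left. Leave alone.
- bird_2_: Bystander: slate-blue and white bird ornament, 36x64x45 mm, by the stand. Leave alone.

How it is judged:
On the way, in this order (a step that is already met when the one before it is completed fails the run):
1. the bail has been swung upright (1.2 to 1.95 rad) while the pail stands on the table (value of joint bail between 1.2 and 1.95 rad and height (world z) of pail below 0.01 m), for 0.2 s.
2. the bail's grip has been set down in the hook's mouth so that the arm carries load there (contact force between pail and stand above 0.8 N and x of crown in the frame of stand between -0.119 and -0.088 m and y of crown in the frame of stand between -0.02 and 0.02 m and height (world z) of crown below 0.199 m), for 0.2 s.
At the end, for the whole second after the job is handed in: The pail hangs from the hook by its bail, at rest (under 0.06 m/s) and within 0.4 rad of upright; the middle of the grip lies on the arm under the keeper, within about 9 mm of its place against the back stop and within 20 mm sideways (grip height 166 to 199 mm, so not on top of the keeper) (x of crown in the frame of stand between -0.074 and -0.055 m and y of crown in the frame of stand between -0.02 and 0.02 m and height (world z) of crown between 0.166 and 0.199 m and angle between pail's own z axis and vertical below 0.4 rad and linear speed of pail below 0.06 m/s and contact force between pail and stand above 1 N); the robot touches nothing.
It fails at once if the stand was pressed or struck with more than 12 N by the pail, its bail or the robot (contact force between any of pail, the arm, the fingers and stand above 12 N).
It fails at once if the pail was tipped more than 0.7 rad (angle between pail's own z axis and vertical above 0.7 rad).
It fails at once if the pail was pushed more than 40 mm away before its bail was up (distance of pail from where it was at the start of the episode above 0.04 m and value of joint bail below 1.1 rad).
It fails at once if a bystander was moved over 30 mm (distance of any of bird_0_, pinch_pot_0_, egg_cup_a_, white_mug_1_, salt_bowl_, tulip_white_, bird_2_ from where it was at the start of the episode above 0.03 m).
It also fails if it takes over 72 s, if anything falls off the work surface, if the arm or the gripper's body presses on something with over 40 N, if the wrist force passes 120 N, or if a joint passes its speed limit or range.

ROBOT

A 6-joint arm with a two-finger parallel gripper is mounted at the origin on a cart in front of the work surface, level with it; the furniture and walls round the work are solid. World frame = base frame: x ahead of the robot, y to its left, z up, the work surface at z = 0. Lengths are in m, angles in rad, forces in N, time in s.
With the tool pointing down it reaches from about 0.4 to 0.825 m from the base axis. Payload 7 kg.
Tool frame: the origin (TCP) lies on the centre line of the jaws, within the pads' length; the fingertips stand 19 mm ahead of it and the grasp point (between the pads) is the TCP; z points along the fingers, y is the line along which they close (so a half turn about z gives the same grasp; the last joint's range is limited). The gripper opens to 88 mm and grips with 3 to 60 N. Pads are 19 mm wide; open, the fingers measure 130 mm over their backs; the gripper's body (78 mm by 193 mm) begins 47 mm behind the grasp point.
Start: joints at [-0.886, 0.359, 0.012, 0, -1.224, -0.288], TCP at [0.261, -0.623, 0.246] pointing down, gripper open.
Joint ranges: [-3.07, 3.07], [-1.43, 2.12], [-1.02, 1.25], [-3.03, 1.67], [-3.05, -0], [-3.03, 3.03]. Speed limits (rad/s): [2.39, 2.39, 3.01, 3.14, 3.14, 3.14].

INTERFACE

Orientations are given as [roll, pitch, yaw] about the fixed x, y, z axes, in that order (R = Rz(yaw) Ry(pitch) Rx(roll)).
In Python, from station import arm, imaging, models gives the robot as it stands.
- The arm moves only by the tool play_rows, never from a script. Its arguments are lists of equal length, an entry for each row: "travel": the shift along the tool's x, y, z in units of 25 mm (1.0 is 25 mm), a list of three; "twist": the turn about the tool's z in units of 0.15 rad (1.0 is 0.15 rad). A call has 1 to 8 rows; each row shifts and turns the commanded pose from where the row before left it, along the tool's axes as they then stand; what a row does not reach is not made up. A row lasts 1/8 s, in which the tool goes at most 62.5 mm and 10.7 degrees, less where a joint would pass 70% of its speed; a pose out of reach is approached as far as the arm can. A call with a number of a shift or a turn outside -1 to 1 is refused whole. A call with a gripper value outside its range is refused whole. "fingers" is the opening, from 0 (shut) to 1 (fully open), set as the call begins (left out, the last holds). The fingers move at their own pace and stop on an object; "newtons" is the grip in N (left out, the last holds). Time passes only in rows, so rows that do not move let the fingers close. It gives the time, the measured TCP pose, the force, the opening and the grip force at its end, in the units of the state.
- arm.get_state(): the state, without advancing time (a new reading comes with each control period).
- imaging.grab_frame(name): name is "side" or "top" or "wrist"; returns a dict with "pixels" (400x640x3 uint8, red, green, blue), "fx", "fy", "cx", "cy" (pixels), "distortion" ([k1, k2, p1, p2, k3] as OpenCV has them; the pictures are not rectified), "R" (3x3) and "t" (3): a world point X has camera coordinates R X + t; the wrist camera has in their place "T_tool_cam" (4x4, takes a point from camera to tool coordinates, whose origin is the TCP and whose axes are the flange's). Camera axes: x right, y down, z forward; pixel columns grow to the right and rows downward; lengths in m; the calibration is good to about 2 mm. A picture is of the moment at which its call begins: read the wrist's pose just before it. There is no depth.
- arm.job_done(): hands the job in; it is judged then, once.
Trained networks look in the newest picture that a camera, given by its name, has taken for a name from the list of things; names that differ only in an ending like _2 or _b are one class to them, and where a whole thing is asked for, a point or a joint stands for the part that bears it (a point fixed in the world has none). Each returns a list of dicts, best first, with "confidence" (0 to 1); they miss things now and then, are a little off and sometimes report something else, mostly with a low value. They report only what shows in the picture. A call takes as long as a camera call.
- models.boxes_of(name, camera): "extent" ([centre column, centre row, width, height] in pixels, round what is visible of it).
- models.silhouettes(name, camera): "pixels" (400x640 bool, what is visible of it) and "extent" ([centre column, centre row, width, height] in pixels, round what is visible of it).
The state is a dict: "t": time; "q": joint angles; "qd": joint speeds; "joint_efforts": joint torques, N m; "eef_pos": TCP position; "ee_rot": TCP orientation; "force": force on the tool from outside, world axes, zero at the start; "moment": the same for the moment, N m; "width": finger opening in m; "gripper_force": force on a finger pad.
Only numpy, scipy, OpenCV 4.12 (cv2) and the standard library are available. Lean on these libraries where they do the work, as an engineer would, in place of code of your own. Each camera call takes 0.05 s, during which the arm holds its last target. There are 200 camera calls.

## Working session

There is one attempt and no reset: what is moved stays moved. The work goes in short steps, Python scripts to look and compute and a tool call to move; the robot and the scene stay as the last step left them, time stands still between calls to the robot, and variables do not carry over. Pictures are saved under pics/ and viewed, at most 10 in all, crops included, and the job is handed in when it is done.

Besides the shell and the picture viewer there is one more tool, called after "Emit:" by a JSON object that holds its "op" and its "data". play_rows: Moves the arm, as the interface text tells. Shifts and turns lie within -1 to 1; 1 stands for 25 mm of shift or 0.15 rad of turn. Its arguments: {"type":"object","properties":{"travel":{"type":"array","items":{"type":"array","items":{"type":"number"}}},"twist":{"type":"array","items":{"type":"number"}},"fingers":{"type":"number"},"newtons":{"type":"number"}},"required":["travel","twist"]}

```bash
ls; mkdir -p pics; python3 - <<'E'
from station import arm, imaging, models
import cv2,numpy as np,pickle
s=arm.get_state();print(s)
fr={}
for c in ["side","top"]:
    f=imaging.grab_frame(c);fr[c]=f
    cv2.imwrite(f"pics/{c}0.png",f["pixels"][:,:,::-1])
    print(c,f["fx"],f["cx"],f["distortion"],np.round(f["R"],3).tolist(),np.round(f["t"],3), "cam pos",-np.array(f["R"]).T@f["t"])
    for n in ["pail","bail","hinge","crown","stand","bird_0_","pinch_pot_0_","egg_cup_a_"]:
        for d in models.silhouettes(n,c)[:2]:
            print(n,round(d["confidence"],2),np.round(d["extent"],1),d["pixels"].sum())
pickle.dump(fr,open("f0.pkl","wb"))
E
```

```text
pics
{'t': 0.0, 'q': array([-8.85923064e-01,  3.59384714e-01,  1.10766720e-02, -3.51198268e-04,
       -1.22411534e+00, -2.88103947e-01]), 'qd': array([-0.00035727, -0.00051446,  0.0007368 , -0.00047494,  0.00072547,
        0.00063454]), 'joint_efforts': array([-8.38932792e-04, -5.82712269e+01,  2.93046820e+01,  6.99698254e+00,
        6.74390380e-03, -1.74622232e-04]), 'eef_pos': array([ 0.26065189, -0.62214942,  0.24463164]), 'ee_rot': array([ 3.13993884e+00, -1.45805428e-04, -2.74494281e+00]), 'force': array([ 1.07804424, -0.0439783 ,  0.46412818]), 'moment': array([0.00290846, 0.03700297, 0.0467413 ]), 'gripper_force': 0.0, 'width': 0.08771570912586794}
side 461.95866143511535 320.52581638623815 [-0.05899312  0.          0.          0.          0.        ] [[0.995, -0.101, -0.013], [-0.071, -0.6, -0.797], [0.073, 0.794, -0.604]] [-0.523  0.17   1.449] cam pos [ 0.42672186 -1.10061309  1.00351343]
pail 0.74 [300.  268.7  39.7  36.2] 969
bail 0.52 [301.1 250.1  34.1  10.8] 100
hinge 0.62 [343.6 179.6  27.3  44.7] 281
hinge 0.57 [299.2 266.9  35.5  39.1] 1004
crown 0.63 [302.4 255.3  34.1  19.1] 136
stand 0.74 [345.9 182.6  32.9  48.4] 391
pinch_pot_0_ 0.5 [324.9 243.4  18.5  18.5] 229
egg_cup_a_ 0.7 [306.9 212.9  17.7  16.4] 154
top 468.7513429565404 322.0894856180224 [-0.04811902  0.          0.          0.          0.        ] [[-0.025, -1.0, 0.0], [-0.998, 0.025, -0.051], [0.051, -0.002, -0.999]] [0.02  0.548 1.265] cam pos [0.48312201 0.00767752 1.29163516]
pail 0.88 [390.1 236.2  47.7  40.6] 1095
bail 0.48 [372.6 234.7  10.7  26.3] 93
hinge 0.84 [390.1 235.3  37.2  43.2] 1058
crown 0.59 [371.6 234.3   9.7  36.5] 119
stand 0.95 [276.4 179.4  30.9  58.1] 976
bird_0_ 0.74 [321.6 208.9  19.2  20.4] 203
pinch_pot_0_ 0.57 [344.4 203.4  16.2  16.1] 281
pinch_pot_0_ 0.48 [277.4 179.1  36.9  58.4] 1021
egg_cup_a_ 0.81 [289.4 223.8  21.5  20.3] 282
```

```bash
python3 - <<'E'
import cv2,pickle
fr=pickle.load(open("f0.pkl","rb"))
cv2.imwrite("pics/topc.png",cv2.resize(fr["top"]["pixels"][130:280,240:440,::-1],(800,600),interpolation=cv2.INTER_CUBIC))
cv2.imwrite("pics/sidec.png",cv2.resize(fr["side"]["pixels"][140:300,230:430,::-1],(750,600),interpolation=cv2.INTER_CUBIC))
E
```

```text
(no output)
```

View pics/topc.png

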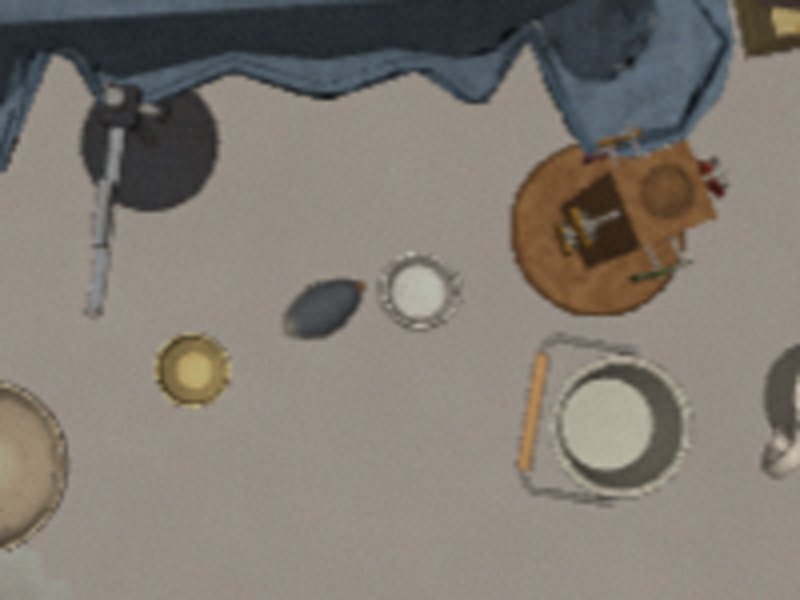

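View pics/sidec.png

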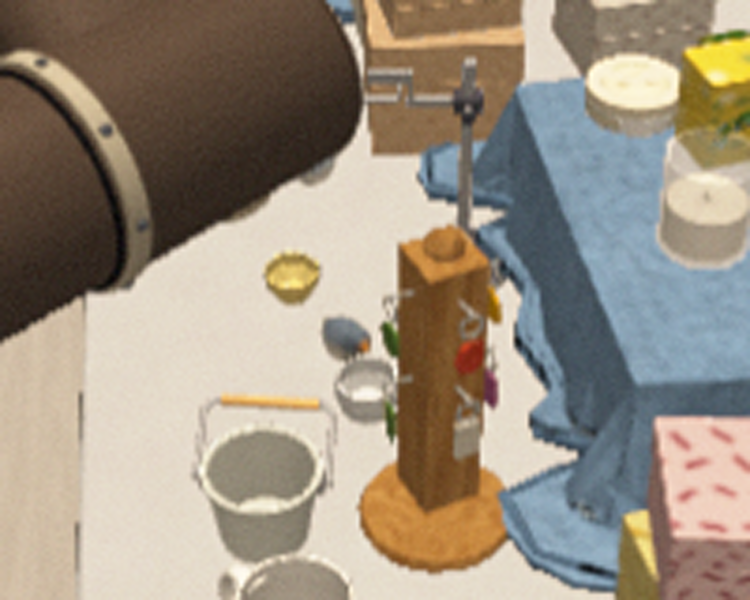

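```bash
cat > h.py <<'E'
import cv2,pickle,numpy as np
def ray(f,px):
    K=np.array([[f["fx"],0,f["cx"]],[0,f["fy"],f["cy"]],[0,0,1.]])
    u=cv2.undistortPoints(np.array([[px]],float),K,np.array(f["distortion"]))[0,0]
    R=np.array(f["R"]);d=R.T@np.array([u[0],u[1],1]);return -R.T@np.array(f["t"]),d/np.linalg.norm(d)
def atz(f,px,z):
    o,d=ray(f,px);return o+d*(z-o[2])/d[2]
def tri(f,p,g,q):
    o,d=ray(f,p);a,b=ray(g,q)
    s=np.linalg.lstsq(np.c_[d,-b],a-o,rcond=None)[0]
    A=o+s[0]*d;B=a+s[1]*b;return (A+B)/2,np.linalg.norm(A-B)
def proj(f,X):
    K=np.array([[f["fx"],0,f["cx"]],[0,f["fy"],f["cy"]],[0,0,1.]])
    return cv2.projectPoints(np.array([X],float),cv2.Rodrigues(np.array(f["R"]))[0],np.array(f["t"],float),K,np.array(f["distortion"]))[0][0,0]
T=lambda x,y:(240+x/4-.375,130+y/4-.375)
S=lambda x,y:(230+x/3.75-.37,140+y/3.75-.37)
E
python3 - <<'E'
from h import *
fr=pickle.load(open("f0.pkl","rb"));t,s=fr["top"],fr["side"]
np.set_printoptions(precision=4,suppress=True)
e=[tri(t,T(545,355),s,S(320,404)),tri(t,T(524,468),s,S(220,401))]
print("grip ends",e, np.linalg.norm(e[0][0]-e[1][0]))
v=e[0][0]-e[1][0];print("roll dir deg",np.degrees(np.arctan2(v[1],v[0])))
c=(e[0][0]+e[1][0])/2;print("crown",c)
print("rim ctr top",atz(t,T(622,427),.070),"rim side",atz(s,S(263,468),.07))
print("post top",tri(t,T(122,92),s,S(470,64)))
print("foot ctr",atz(t,T(150,148),.005), "radius px",68/4)
for z in (.168,.18,.192): print("tip",z,atz(t,T(94,312),z+.01),"arm side stop",atz(s,S(407,98),z-.003))
print("tree top",tri(t,T(667,190),s,S(443,243)),"egg",atz(t,T(193,370),.031),"bird",atz(t,T(325,308),.03),"pot",atz(t,T(420,290),.038))
print("platform corner",tri(t,T(530,35),s,S(530,85)))
E
```

```text
grip ends [(array([ 0.4948, -0.1318,  0.0825]), np.float64(0.004418105286863927)), (array([ 0.4204, -0.1163,  0.0792]), np.float64(0.0004875987425030729))] 0.07605666834419589
roll dir deg -11.786954011957992
crown [ 0.4576 -0.1241  0.0809]
rim ctr top [ 0.4445 -0.1819  0.07  ] rim side [ 0.4492 -0.1829  0.07  ]
post top (array([0.6497, 0.123 , 0.2188]), np.float64(0.0011558780194883976))
foot ctr [0.6427 0.1274 0.005 ] radius px 17.0
tip 0.168 [0.5242 0.1466 0.178 ] arm side stop [0.6019 0.1586 0.165 ]
tip 0.18 [0.5237 0.1451 0.19  ] arm side stop [0.5994 0.1405 0.177 ]
tip 0.192 [0.5233 0.1436 0.202 ] arm side stop [0.5969 0.1225 0.189 ]
tree top (array([ 0.5803, -0.18  ,  0.2697]), np.float64(0.001214623486346882)) egg [0.4889 0.0991 0.031 ] bird [0.5284 0.0094 0.03  ] pot [ 0.5385 -0.0545  0.038 ]
platform corner (array([ 0.6535, -0.0993,  0.3409]), np.float64(0.0014850835006461765))
```

Emit:
{"op": "play_rows", "data": {"travel": [[0,0,0],[0,0,0],[0,0,0],[0,0,0],[-0.16,1,0],[-0.16,1,0],[-0.16,1,0],[-0.16,1,0]], "twist": [1,1,1,1,0,0,0,0], "fingers": 0, "newtons": 20}}

```text
t: 1.9
eef_pos: [0.2969, -0.5271, 0.2456]
ee_rot: [-3.142, 0.0, 2.938]
force: [-0.4, -0.3, 0.6]
width: 0.0133
gripper_force: 0.0
```

Emit:
{"op": "play_rows", "data": {"travel": [[-0.16,1,0],[-0.16,1,0],[-0.16,1,0],[-0.16,1,0],[-0.16,1,0],[-0.16,1,0],[-0.16,1,0],[-0.16,1,0]], "twist": [0,0,0,0,0,0,0,0]}}

```text
t: 2.9
eef_pos: [0.3686, -0.3376, 0.2457]
ee_rot: [-3.142, 0.0, 2.938]
force: [0.7, 0.0, 0.2]
width: 0.0003
gripper_force: 0.0
```

Emit:
{"op": "play_rows", "data": {"travel": [[-0.16,1,0],[-0.16,1,0],[-0.16,1,0],[-0.16,1,0],[-0.16,1,0],[-0.16,1,0],[-0.16,1,0],[-0.16,1,0]], "twist": [0,0,0,0,0,0,0,0]}}

```text
t: 3.9
eef_pos: [0.4404, -0.1482, 0.2458]
ee_rot: [3.141, 0.001, 2.938]
force: [-0.0, -0.1, 0.4]
width: 0.0004
gripper_force: 0.0
```

Emit:
{"op": "play_rows", "data": {"travel": [[-0.16,0.9,0],[-0.16,0.9,0],[-0.16,0.9,0],[0,0,1],[0,0,1],[0,0,1],[0,0,1],[0,0,1]], "twist": [0,0,0,0,0,0,0,0]}}

```text
t: 4.9
eef_pos: [0.4656, -0.0852, 0.1201]
ee_rot: [3.141, 0.001, 2.939]
force: [0.6, -0.0, -0.7]
width: 0.0001
gripper_force: 0.0
```

```bash
python3 - <<'E'
from station import arm, imaging, models
from h import *
print(arm.get_state()["eef_pos"],arm.get_state()["force"])
f=imaging.grab_frame("side");pickle.dump(f,open("s1.pkl","wb"))
cv2.imwrite("pics/s1.png",cv2.resize(f["pixels"][130:290,230:430,::-1],(750,600),interpolation=cv2.INTER_CUBIC))
E
```

```text
[ 0.46563935 -0.0852377   0.12005074] [ 0.58737154 -0.00664483 -0.65888245]
```

View pics/s1.png

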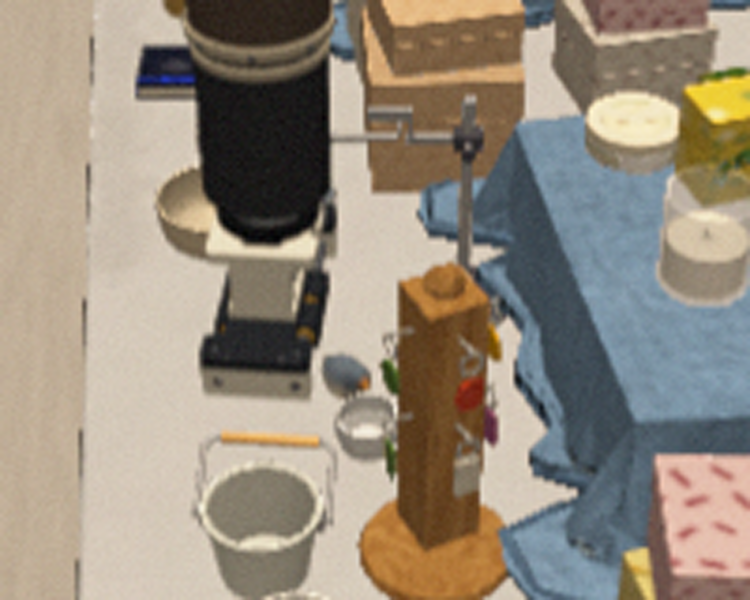

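```bash
python3 - <<'E'
from h import *
f=pickle.load(open("s1.pkl","rb"))
for X in [(.4656,-.085,.167),(.4656,-.085,.12),(.4656,-.085,.101),(.4656-.0095,-.107,.101),(.4656,.011,.167),(.4656,-.181,.167),(.4656,-.181,.237)]:
    p=proj(f,X);print(X,(p-[230,130])*3.75)
w=__import__('station').imaging.grab_frame("wrist");print(w["T_tool_cam"],w["fx"])
cv2.imwrite("pics/w1.png",w["pixels"][:,:,::-1])
E
```

```text
(0.4656, -0.085, 0.167) [269.56276311 319.66947508]
(0.4656, -0.085, 0.12) [271.83096931 366.44847122]
(0.4656, -0.085, 0.101) [272.7222729  384.79478863]
(0.4561, -0.107, 0.101) [262.45305222 404.6177529 ]
(0.4656, 0.011, 0.167) [261.32284507 243.98277932]
(0.4656, -0.181, 0.167) [278.83191263 404.61593057]
(0.4656, -0.181, 0.237) [275.36410875 329.41499965]
[[-1.15672302e-04 -9.50542993e-01 -3.10592988e-01  8.42110319e-02]
 [ 9.99999950e-01 -1.87696860e-05 -3.14981040e-04 -8.66396644e-04]
 [ 2.93573287e-04 -3.10593009e-01  9.50542948e-01 -1.38615238e-01]
 [ 0.00000000e+00  0.00000000e+00  0.00000000e+00  1.00000000e+00]] 318.06047519318753
```

View pics/w1.png

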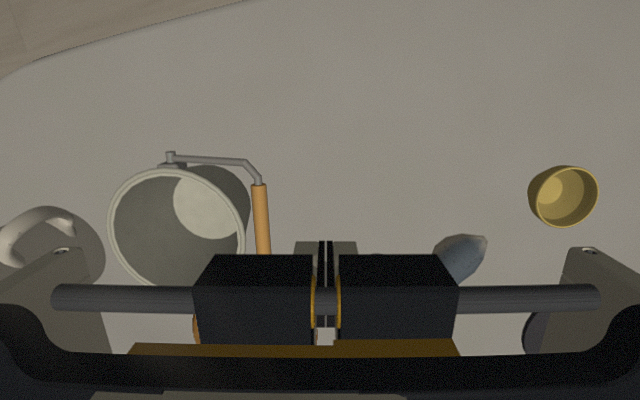

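Emit:
{"op": "play_rows", "data": {"travel": [[0,0,0.6],[0,0,0.6],[0,-0.25,0],[0,-0.25,0],[0,-0.25,0],[0,-0.1,-0.2],[0,-0.1,-0.2],[0,-0.16,-0.2]], "twist": [0,0,0,0,0,0,0,0]}}

```text
t: 6.0
eef_pos: [0.4602, -0.1125, 0.1062]
ee_rot: [3.141, 0.001, 2.939]
force: [0.8, 1.7, 0.4]
width: 0.0006
gripper_force: 0.9
```

```bash
python3 - <<'E'
from station import arm, imaging, models
from h import *
s=arm.get_state();print(s["eef_pos"],s["force"])
w=imaging.grab_frame("wrist")
cv2.imwrite("pics/w2.png",w["pixels"][:,:,::-1])
E
```

```text
[ 0.46015753 -0.11250776  0.1062403 ] [0.76693575 1.73212551 0.36341609]
```

View pics/w2.png

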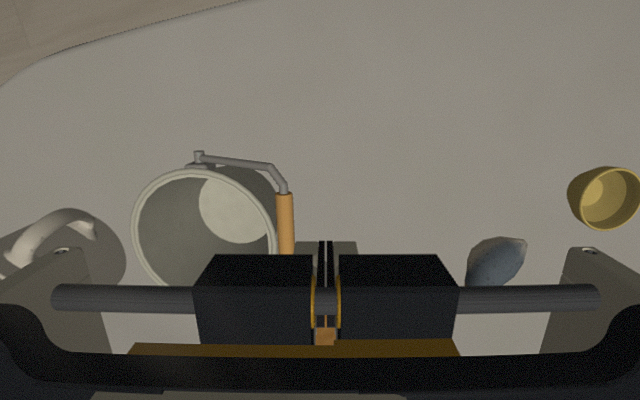

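Emit:
{"op": "play_rows", "data": {"travel": [[0,-0.16,-0.2],[0,-0.19,-0.17],[0,-0.19,-0.17],[0,-0.22,-0.13],[0,-0.22,-0.13],[0,-0.24,-0.08],[0,-0.24,-0.08],[0,-0.25,-0.03]], "twist": [0,0,0,0,0,0,0,0]}}

```text
t: 7.05
eef_pos: [0.451, -0.1548, 0.1303]
ee_rot: [-3.141, -0.0, 2.938]
force: [0.2, 1.1, 1.3]
width: 0.0004
gripper_force: 0.5
```

```bash
python3 - <<'E'
from station import arm, imaging, models
from h import *
s=arm.get_state();print(s["eef_pos"],s["force"])
w=imaging.grab_frame("wrist");f=imaging.grab_frame("side");t=imaging.grab_frame("top")
pickle.dump((w,f,t),open("s3.pkl","wb"))
a=cv2.resize(w["pixels"],(480,300));b=cv2.resize(f["pixels"][190:290,250:350],(300,300),interpolation=cv2.INTER_CUBIC)
cv2.imwrite("pics/w3.png",np.hstack([a,b])[:,:,::-1])
E
```

```text
[ 0.45100595 -0.1548423   0.13033898] [0.15869763 1.08113377 1.27439751]
```

View pics/w3.png

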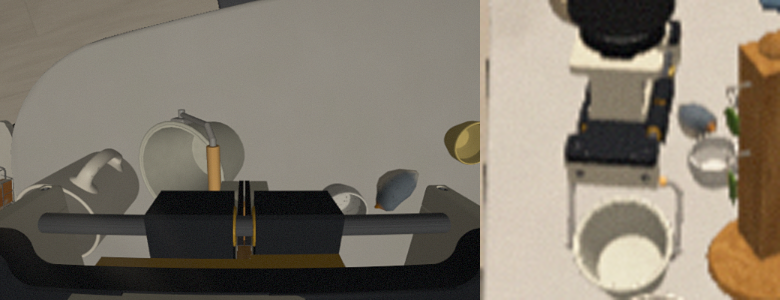

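Emit:
{"op": "play_rows", "data": {"travel": [[0,-0.16,0],[0,0,0],[0,0,0],[0,0.5,0],[0,1,0],[0,1,-1],[0,0,-1],[0,0,-1]], "twist": [0,0,0,0,0,0,0,0]}}

```text
t: 8.2
eef_pos: [0.463, -0.096, 0.2061]
ee_rot: [-3.141, -0.0, 2.94]
force: [-0.1, -1.0, -0.4]
width: 0.0005
gripper_force: 0.0
```

Emit:
{"op": "play_rows", "data": {"travel": [[0.8,0,0],[0,0,0],[0,0,0]], "twist": [0,0,0], "fingers": 1}}

```text
t: 8.57
eef_pos: [0.4438, -0.0926, 0.2054]
ee_rot: [-3.142, 0.0, 2.939]
force: [-0.5, -1.2, 0.1]
width: 0.0249
gripper_force: 0.0
```

```bash
python3 - <<'E'
from station import arm, imaging, models
from h import *
s=arm.get_state();print(s["eef_pos"],s["ee_rot"],s["force"])
w=imaging.grab_frame("wrist");f=imaging.grab_frame("side");t=imaging.grab_frame("top")
pickle.dump((s,w,f,t),open("s4.pkl","wb"))
a=w["pixels"][60:360,:480];b=cv2.resize(f["pixels"][190:290,250:350],(300,300),interpolation=cv2.INTER_CUBIC)
cv2.imwrite("pics/w4.png",np.hstack([a,b])[:,:,::-1])
E
```

```text
[ 0.44380394 -0.09263676  0.20536548] [-3.14154721e+00  3.16866306e-04  2.93908260e+00] [-0.45314621 -1.21485362  0.1164303 ]
```

View pics/w4.png

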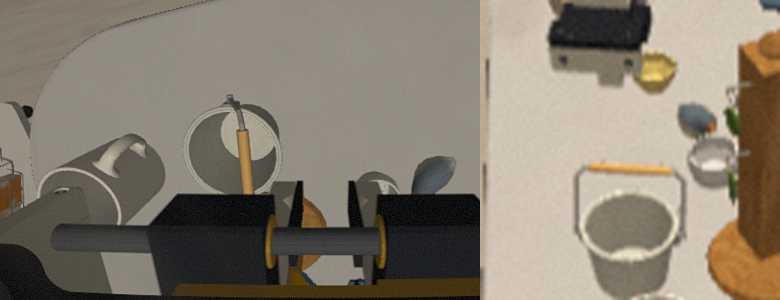

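```bash
cat >> h.py <<'E'
from scipy.spatial.transform import Rotation as Ro
def wristf(s,w):
    M=np.eye(4);M[:3,:3]=Ro.from_euler("xyz",s["ee_rot"]).as_matrix();M[:3,3]=s["eef_pos"]
    C=M@np.array(w["T_tool_cam"]);g=dict(w);g["R"]=C[:3,:3].T;g["t"]=-C[:3,:3].T@C[:3,3];return g
E
python3 - <<'E'
from h import *
np.set_printoptions(precision=4,suppress=True)
s,w,f,t=pickle.load(open("s4.pkl","rb"));g=wristf(s,w)
A=atz(g,(243,190),.122);B=atz(g,(248,253),.122);print("wrist",A,B,np.degrees(np.arctan2(*(B-A)[1::-1])))
A=atz(f,(285.3,245.3),.122);B=atz(f,(313.7,246.3),.122);print("side",A,B,(A+B)/2,np.linalg.norm(A-B),np.degrees(np.arctan2(*(B-A)[1::-1])))
P=tri(g,(243,190),f,(285.3,245.3));print(P)
print("rim wrist",atz(g,(233,60+91),.07))
cv2.imwrite("pics/t4.png",cv2.resize(t["pixels"][130:280,240:440],(800,600),interpolation=cv2.INTER_CUBIC)[:,:,::-1])
E
```

```text
wrist [ 0.413  -0.1486  0.122 ] [ 0.4632 -0.1592  0.122 ] -11.944543692621128
side [ 0.4128 -0.1559  0.122 ] [ 0.4909 -0.1688  0.122 ] [ 0.4519 -0.1623  0.122 ] 0.0790884917976021 -9.43746670546774
(array([ 0.4135, -0.1503,  0.117 ]), np.float64(0.0014490772179861068))
rim wrist [ 0.3894 -0.1642  0.07  ]
```

View pics/t4.png

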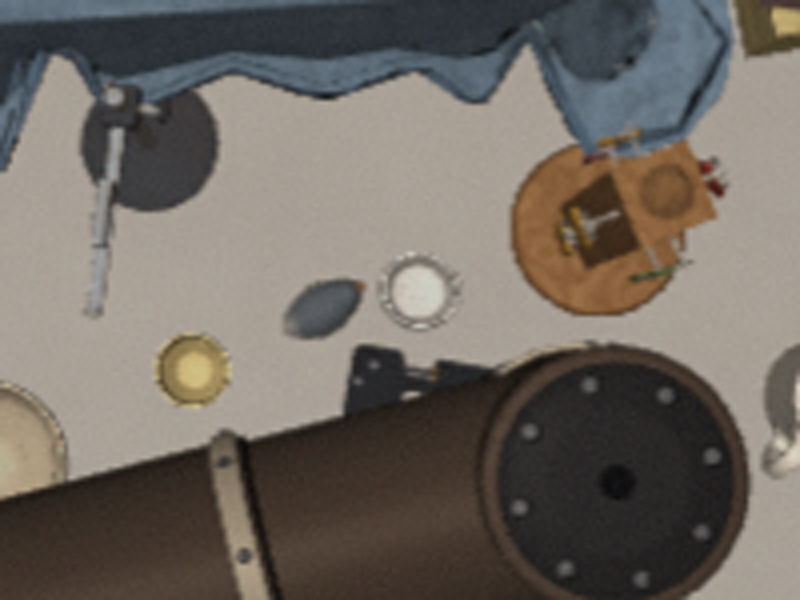

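```bash
python3 - <<'E'
from h import *
from station import models
np.set_printoptions(precision=4,suppress=True)
from scipy.optimize import minimize
s,w,f,t=pickle.load(open("s4.pkl","rb"));g=wristf(s,w)
f0=pickle.load(open("f0.pkl","rb"))
def roll(im,box):
    x0,x1,y0,y1=box;h=cv2.cvtColor(im[y0:y1,x0:x1],cv2.COLOR_RGB2HSV)
    m=cv2.inRange(h,(8,90,120),(25,255,255));n,l,st,c=cv2.connectedComponentsWithStats(m)
    i=1+np.argmax(st[1:,4]);ys,xs=np.where(l==i);P=np.c_[xs+x0,ys+y0].astype(float);c=P.mean(0)
    d=np.linalg.svd(P-c,full_matrices=False)[2][0];k=(P-c)@d;d=d
    return c+d*(k.min()-.3),c+d*(k.max()+.3),len(P)
ws=roll(w["pixels"],(200,300,160,260));ss=roll(f["pixels"],(270,330,225,265))
s0=roll(f0["side"]["pixels"],(270,330,225,265));t0=roll(f0["top"]["pixels"],(360,385,205,260))
print("wrist",ws,"side",ss,"side0",s0,"top0",t0)
print("start ends",[tri(f0["top"],a,f0["side"],b) for a,b in zip(sorted(t0[:2],key=lambda p:-p[1]),sorted(s0[:2],key=lambda p:p[0]))])
n=min(ws[:2],key=lambda p:p[1]);sl=min(ss[:2],key=lambda p:p[0]);sr=max(ss[:2],key=lambda p:p[0])
print("near end",tri(g,n,f,sl)); print("side z=.118",atz(f,sl,.118),atz(f,sr,.118))
a=np.linspace(0,2*np.pi,60)
ring=lambda c,r,z:np.c_[c[0]+r*np.cos(a),c[1]+r*np.sin(a),0*a+z]
def fit(fr,mask,c0):
    d=mask.astype(np.uint8)
    def cost(c):
        P=np.array([proj(fr,X) for X in np.vstack([ring(c,.046,.07),ring(c,.034,0)])])
        h=cv2.convexHull((P*16).astype(np.int32)).reshape(-1,2)
        m=np.zeros_like(d);cv2.fillConvexPoly(m,h,1,shift=4);return 1-(m&d).sum()/(m|d).sum()
    r=minimize(cost,c0,method="Nelder-Mead",options=dict(initial_simplex=np.array(c0)+[[0,0],[.01,0],[0,.01]],xatol=2e-4,maxiter=60));return r.x,r.fun
for nm,fr in (("side",f),("wrist",g)):
    ds=models.silhouettes("pail",nm)
    for d in ds[:1]: print(nm,d["confidence"],d["extent"],fit(fr,d["pixels"],(.445,-.182)))
E
```

```text
wrist (array([241.664 , 190.2361]), array([247.9572, 253.7023]), 661) side (array([285.6918, 245.1681]), array([313.3255, 246.4613]), 78) side0 (array([288.6467, 245.9965]), array([314.3344, 247.3584]), 68) top0 (array([375.2925, 217.7442]), array([370.3989, 247.37  ]), 87)
start ends [(array([ 0.42  , -0.1156,  0.0808]), np.float64(0.003436617167474112)), (array([ 0.4947, -0.1304,  0.0813]), np.float64(0.0010286505382486467))]
near end (array([ 0.4139, -0.151 ,  0.1178]), np.float64(9.629841236069808e-05))
side z=.118 [ 0.4139 -0.1512  0.118 ] [ 0.4901 -0.1651  0.118 ]
side 0.88 [299.2, 267.5, 39.1, 40.0] (array([ 0.4489, -0.1811]), np.float64(0.2147766323024055))
wrist 0.86 [233.5, 204.2, 97.2, 95.5] (array([ 0.4455, -0.1823]), np.float64(0.054789272030651315))
```

Emit:
{"op": "play_rows", "data": {"travel": [[0.06,-0.84,0],[0.06,-0.84,0],[0.06,-0.84,0],[0,0,0.8],[0,0,0.8],[0,0,0.8],[0,0,0.35],[0,0,0.35]], "twist": [0,0,0,0,0,0,0,0]}}

```text
t: 9.82
eef_pos: [0.4267, -0.1539, 0.1276]
ee_rot: [-3.141, 0.0, 2.939]
force: [0.7, 0.4, -0.3]
width: 0.0879
gripper_force: 0.0
```

```bash
python3 - <<'E'
from station import arm, imaging, models
from h import *
s=arm.get_state();print(s["eef_pos"],s["ee_rot"],s["force"],s["width"])
w=imaging.grab_frame("wrist");f=imaging.grab_frame("side")
pickle.dump((s,w,f),open("s5.pkl","wb"))
a=w["pixels"][60:360,80:560];b=cv2.resize(f["pixels"][190:290,250:350],(300,300),interpolation=cv2.INTER_CUBIC)
cv2.imwrite("pics/w5.png",np.hstack([a,b])[:,:,::-1])
E
```

```text
[ 0.42667483 -0.15387183  0.1276323 ] [-3.14143930e+00  1.84583415e-04  2.93850244e+00] [ 0.67278456  0.3689502  -0.26640866] 0.08793133028836908
```

View pics/w5.png

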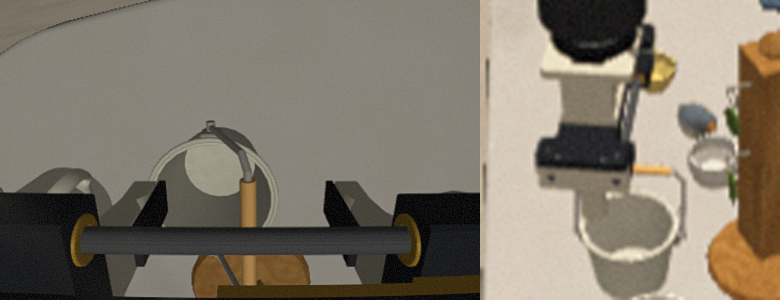

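Emit:
{"op": "play_rows", "data": {"travel": [[0,0,0],[0,0,0],[0,0,0],[0,0,0],[0,0,0],[0,0,0],[0,0,0],[0,0,0]], "twist": [0,0,0,0,0,0,0,0], "fingers": 0, "newtons": 5}}

```text
t: 10.92
eef_pos: [0.4263, -0.1538, 0.1278]
ee_rot: [-3.142, -0.0, 2.938]
force: [-0.0, 0.8, -0.7]
width: 0.0132
gripper_force: 0.0
```

Emit:
{"op": "play_rows", "data": {"travel": [[0,0,0],[0,0,0],[0,-0.24,-0.08],[0,-0.24,-0.064],[0,-0.25,-0.036],[0,-0.25,-0.012],[0,0,0],[0,0,0]], "twist": [0,0,0,0,0,0,0,0]}}

```text
t: 11.92
eef_pos: [0.4215, -0.178, 0.1327]
ee_rot: [-3.141, 0.0, 2.938]
force: [0.7, -0.1, 2.7]
width: 0.0086
gripper_force: 5.0
```

```bash
python3 - <<'E'
from station import arm, imaging, models
from h import *
s=arm.get_state();print(s["eef_pos"],s["force"],s["moment"],s["width"],s["gripper_force"])
f=imaging.grab_frame("side");w=imaging.grab_frame("wrist");pickle.dump((s,w,f),open("s6.pkl","wb"))
h=cv2.cvtColor(f["pixels"][235:260,280:330],cv2.COLOR_RGB2HSV);m=cv2.inRange(h,(8,90,120),(25,255,255));ys,xs=np.where(m)
print("roll side px",xs.min()+280,xs.max()+280, ys.mean()+235, "far end", atz(f,(xs.max()+280.5,ys[xs>xs.max()-4].mean()+235),.122))
E
```

```text
[ 0.42154896 -0.17801357  0.13274999] [ 0.74809561 -0.09877391  2.67971508] [-0.1931775  -0.25988916 -0.00038342] 0.00857283882079314 4.99508835375309
roll side px 296 312 250.97727272727272 far end [ 0.48559704 -0.19090308  0.122     ]
```

Emit:
{"op": "play_rows", "data": {"travel": [[0,0,0],[0,0,0],[0,0,-0.1],[0,0,-0.2],[0,0,-0.3],[0,0,-0.3],[0,0,-0.3],[0,0,0]], "twist": [0,0,0,0,0,0,0,0], "newtons": 50}}

```text
t: 13.02
eef_pos: [0.4219, -0.1778, 0.1634]
ee_rot: [3.141, 0.002, 2.938]
force: [-0.1, -0.5, -4.5]
width: 0.0073
gripper_force: 50.0
```

```bash
python3 - <<'E'
from station import arm, imaging, models
from h import *
np.set_printoptions(precision=4,suppress=True,linewidth=200)
s=arm.get_state();print(s["eef_pos"],s["force"],s["moment"],s["width"],s["gripper_force"])
_,_,f=pickle.load(open("s6.pkl","rb"));_,_,_,t=pickle.load(open("s4.pkl","rb"))
g=cv2.cvtColor(f["pixels"],cv2.COLOR_RGB2GRAY)
print("side rows 152-172, cols 318-358 step2");print(np.c_[np.arange(152,176),g[152:176,318:360:2]])
g=cv2.cvtColor(t["pixels"],cv2.COLOR_RGB2GRAY)
print("top rows 148-212 step 4, cols 258-276");print(np.c_[np.arange(150,214,3),g[150:214:3,258:276]])
E
```

```text
[ 0.4219 -0.1778  0.1634] [-0.1299 -0.5473 -4.5453] [-0.0275  0.0255 -0.0419] 0.007274578898038659 49.9816757440567
side rows 152-172, cols 318-358 step2
[[152 209 209 208 206 171  94 152 166 166 163 168 161 158 144 132 129 124 113 108 105 108]
 [153 209 205 205 207 204  78 100 103 111 101 108 107 109 106  99 108 104 106  98 102 100]
 [154 207 205 207 205 205  87 103 103 106 101 104 104 101 105 101 103 106 103 107 106 103]
 [155 206 208 207 205 204  81 103  98 103 107 110 102 108 103 105 103 102 104 142 145  97]
 [156 203 203 207 206 205  83 105  98 108 104 102 101 102 105 104 105 108 103 170 172 104]
 [157 206 201 205 203 206  94 104 106 102 102 104 101 106 100 103 106 105 101 144 129 107]
 [158 204 206 203 207 202 127 140 140 143 144 132 109 100 106  95 107 102 106  94  95 100]
 [159 201 203 204 205 203 137 143 144 148 153 142 109 101 103 102  96 104 103  95  83 105]
 [160 205 206 203 204 202  85  93  92  93  97  94  99 100 102 103 102 100 102  92  88 107]
 [161 203 206 203 204 205  90  96  92  91  95  92 103  98  97 104 106 115 115  91 101 109]
 [162 205 204 205 203 203  92 113 10
[... 2315 characters left out ...]
62 161 161 159 152 149 126 104 140 146 162 162 164 159 160 160 162]
 [192 163 164 163 165 160 150 142 143 130 133 161 164 162 160 162 162 162 164]
 [195 165 165 164 166 152 138 155 155 145 139 163 163 161 163 163 165 162 162]
 [198 161 164 165 164 157 150 153 143 136 163 164 165 164 163 164 160 163 163]
 [201 164 164 163 164 166 163 155 135 125 162 164 163 163 163 163 163 164 162]
 [204 164 163 163 157 150 156 153 145 146 165 165 162 165 166 166 161 164 162]
 [207 164 163 151 130 137 133 110 121 162 166 165 166 164 165 160 162 165 164]
 [210 164 167 165 165 162 164 161 164 167 164 166 166 162 161 165 164 160 164]
 [213 164 164 165 164 164 166 162 165 162 163 161 163 166 162 165 166 165 163]]
```

```bash
python3 - <<'E'
from h import *
from scipy.optimize import least_squares
np.set_printoptions(precision=4,suppress=True,linewidth=200)
_,_,f=pickle.load(open("s6.pkl","rb"));_,_,_,t=pickle.load(open("s4.pkl","rb"))
ln=[(162,269.4),(165,268.9),(168,268.3),(171,267.6),(174,267.0),(195,264.6),(198,264.1),(204,263.4),(207,262.3)]
for h in (.17,.18,.19):
    P=np.array([atz(t,(c,r),h) for r,c in ln]);k=np.polyfit(P[:,0],P[:,1],1);print(h,"yaw",np.degrees(np.arctan(k[0])),"y at x=.54,.585,.645",np.polyval(k,[.54,.585,.645]),"tip end",atz(t,(262,208.3),h+.01))
# arm rows in side
def model(p):
    x,y,yaw,h=p;c,s=np.cos(yaw),np.sin(yaw);return lambda a,b,z:np.array([x+c*a-s*b,y+s*a+c*b,z])
def res(p):
    M=model(p);h=p[3];r=[]
    for rr,cc in ln: # top: distance of line point from px
        X=atz(t,(cc,rr),h);d=X[:2]-p[:2];r.append((-np.sin(p[2])*d[0]+np.cos(p[2])*d[1])/.002)
    r+=list((proj(t,M(-.122,0,h+.01))[1:]-208.3)/.7)
    r+=[(proj(f,M(-.097,.004,h))[1]-165.35)/.3,(proj(f,M(-.097,-.004,h-.006))[1]-167.75)/.3]
    r+=list((proj(f,M(0,0,.22))-[354.8,155.2])/.7); X=atz(t,T(150,148),.004);r+=list((X[:2]-p[:2])/.004)
    r+=[(proj(f,M(-.060,0,h+.007))[0]-338)/1]
    return r
q=least_squares(res,[.646,.125,-.16,.18]);print(q.x,np.degrees(q.x[2]),np.round(q.fun,2))
M=model(q.x)
for a in(-.2,-.104,-.0645):print(a,M(a,0,q.x[3]),proj(f,M(a,0,q.x[3])),proj(t,M(a,0,q.x[3])))
print("cov sd",np.sqrt(np.diag(np.linalg.inv(q.jac.T@q.jac))))
E
```

```text
0.17 yaw -9.279200744211375 y at x=.54,.585,.645 [0.1464 0.139  0.1292] tip end [0.5226 0.1491 0.18  ]
0.18 yaw -9.279200744211401 y at x=.54,.585,.645 [0.145  0.1377 0.1279] tip end [0.5222 0.1478 0.19  ]
0.19 yaw -9.279200744211385 y at x=.54,.585,.645 [0.1437 0.1364 0.1266] tip end [0.5218 0.1465 0.2   ]
[ 0.6469  0.1279 -0.1579  0.179 ] -9.04823165685754 [-0.38 -0.28 -0.07  0.26  0.47 -0.16 -0.07 -0.23  0.57 -2.52 -0.83  0.88 -1.63  0.6  -0.99 -0.12 -3.31]
-0.2 [0.4493 0.1594 0.179 ] [291.5762 165.1347] [258.3006 239.3012]
-0.104 [0.5441 0.1443 0.179 ] [321.0853 165.737 ] [263.8762 199.1913]
-0.0645 [0.5832 0.1381 0.179 ] [333.2879 165.9904] [266.1695 182.7806]
cov sd [0.0012 0.0011 0.0154 0.0011]
```

Emit:
{"op": "play_rows", "data": {"travel": [[0,0,-0.2],[0,0,-0.4],[0,0,-0.4],[0,0,-0.4],[0,0,-0.4],[0,0,-0.3],[0,0,-0.15],[0,0.1,0]], "twist": [0,0,0,0,0,0,0,0]}}

```text
t: 14.02
eef_pos: [0.4219, -0.1753, 0.219]
ee_rot: [3.141, 0.0, 2.938]
force: [0.7, 0.5, -4.7]
width: 0.0075
gripper_force: 50.0
```

Emit:
{"op": "play_rows", "data": {"travel": [[0,0.2,0],[0,0.4,0],[0,0.6,0],[0,0.7,0],[0,0.8,0],[0,0.8,0],[0,0.8,0],[0,0.7,0]], "twist": [0,0,0,0,0,0,0,0]}}

```text
t: 15.02
eef_pos: [0.4473, -0.0513, 0.2188]
ee_rot: [3.141, 0.0, 2.939]
force: [0.7, 0.3, -3.7]
width: 0.0071
gripper_force: 50.0
```

Emit:
{"op": "play_rows", "data": {"travel": [[0,0.6,0],[0,0.3,0],[0,0.2,0],[0,0,0],[0,0,0],[0,0,0],[0,0,0],[0,0,0]], "twist": [0,0,0,-0.4,-0.8,-0.9,-0.9,-0.9]}}

```text
t: 16.02
eef_pos: [0.4526, -0.0263, 0.2188]
ee_rot: [-3.142, -0.0, -2.756]
force: [-0.2, 0.3, -4.1]
width: 0.0072
gripper_force: 50.0
```

Emit:
{"op": "play_rows", "data": {"travel": [[0,0,0],[0,0,0],[0,0,0],[0,0,0],[0,0,0],[0,0,0],[0,0,0],[0,0,0]], "twist": [-0.9,-0.9,-0.9,-0.9,-0.9,-0.9,-0.9,-0.56]}}

```text
t: 17.02
eef_pos: [0.4526, -0.0263, 0.2188]
ee_rot: [3.142, -0.0, -1.728]
force: [0.1, 1.4, -4.5]
width: 0.0071
gripper_force: 50.0
```

```bash
python3 - <<'E'
from station import arm, imaging, models
from h import *
np.set_printoptions(precision=4,suppress=True,linewidth=200)
s=arm.get_state();print(s["q"],s["eef_pos"],s["ee_rot"],s["force"],s["moment"],s["width"])
t=imaging.grab_frame("top");f=imaging.grab_frame("side");w=imaging.grab_frame("wrist");pickle.dump((s,w,f,t),open("s7.pkl","wb"))
f0=pickle.load(open("f0.pkl","rb"))
for n,z in(("tulip_white_",.087),("salt_bowl_",.059),("egg_cup_a_",.031)):
    for d in models.boxes_of(n,"top")[:2]: print(n,d,atz(t,d["extent"][:2],z))
for d in models.boxes_of("pail","side")[:1]+models.boxes_of("pail","wrist")[:1]:print(d)
E
```

```text
[ 0.3789  0.0068 -0.4938  0.0002 -1.0703 -0.5361] [ 0.4526 -0.0263  0.2188] [ 3.1415 -0.0002 -1.7279] [ 0.1459  1.4257 -4.4616] [-0.0511  0.1013 -0.0106] 0.0070997141219845345
tulip_white_ {'extent': [189.9, 238.9, 29.9, 31.7], 'confidence': 0.85} [0.4518 0.3483 0.087 ]
salt_bowl_ {'extent': [234.4, 241.5, 39.1, 39.4], 'confidence': 0.82} [0.4415 0.2388 0.059 ]
egg_cup_a_ {'extent': [290.5, 221.8, 20.0, 20.9], 'confidence': 0.83} [0.4896 0.0921 0.031 ]
egg_cup_a_ {'extent': [277.0, 180.0, 32.6, 60.2], 'confidence': 0.61} [0.6032 0.126  0.031 ]
{'extent': [296.6, 210.2, 30.5, 32.7], 'confidence': 0.68}
{'extent': [327.6, 262.1, 127.9, 164.2], 'confidence': 0.59}
```

Emit:
{"op": "play_rows", "data": {"travel": [[-0.2,0,0],[-0.5,0.1,0],[-0.8,0.12,0],[-0.8,0.12,0],[-0.8,0.12,0],[-0.8,0.12,0],[-0.8,0.12,0],[-0.8,0.12,0]], "twist": [0,0,0,0,0,0,0,0]}}

```text
t: 18.42
eef_pos: [0.4541, 0.1145, 0.2189]
ee_rot: [-3.142, 0.0, -1.73]
force: [-0.4, -0.3, -3.9]
width: 0.0075
gripper_force: 50.0
```

Emit:
{"op": "play_rows", "data": {"travel": [[-0.5,0.08,0],[-0.2,0.06,0],[-0.1,0,0],[0,0,0],[0,0,0],[0,0,0]], "twist": [0,0,0,0,0,0]}}

```text
t: 19.18
eef_pos: [0.4541, 0.133, 0.2189]
ee_rot: [-3.142, 0.0, -1.731]
force: [0.4, -0.3, -4.6]
width: 0.0074
gripper_force: 50.0
```

```bash
python3 - <<'E'
from station import arm, imaging, models
from h import *
np.set_printoptions(precision=4,suppress=True,linewidth=200)
s=arm.get_state();print(s["eef_pos"],s["ee_rot"],s["force"],s["moment"],s["width"])
t=imaging.grab_frame("top");f=imaging.grab_frame("side");w=imaging.grab_frame("wrist");pickle.dump((s,w,f,t),open("s8.pkl","wb"))
g=wristf(s,w)
h=cv2.cvtColor(w["pixels"],cv2.COLOR_RGB2HSV);m=cv2.inRange(h,(8,90,60),(25,255,255));m[:,:270]=0;m[:,380:]=0
n,l,st,c=cv2.connectedComponentsWithStats(m);print([(st[i],c[i]) for i in range(1,n) if st[i,4]>30])
print("proj near end expected",proj(g,s["eef_pos"]+Ro.from_euler("xyz",s["ee_rot"]).apply([.0127,0,.0105])))
print("proj far end in side",proj(f,s["eef_pos"]+Ro.from_euler("xyz",s["ee_rot"]).apply([-.0633,0,.0105])))
cv2.imwrite("pics/w8.png",np.hstack([w["pixels"][100:400,160:500],cv2.resize(f["pixels"][140:240,250:400],(450,300),interpolation=cv2.INTER_CUBIC)])[:,:,::-1])
E
```

```text
[0.4541 0.133  0.2189] [-3.1415  0.0001 -1.7313] [ 0.3745 -0.2971 -4.596 ] [-0.1082  0.0763  0.0703] 0.007411457684365605
[(array([ 270,  130,   41,   49, 1648], dtype=int32), array([288.1948, 153.841 ])), (array([317, 239,  18,  49, 723], dtype=int32), array([325.1397, 263.5131])), (array([297, 275,   8,  54, 259], dtype=int32), array([300.0541, 301.861 ])), (array([347, 275,   7,  54, 276], dtype=int32), array([350.4167, 302.3478])), (array([ 270,  315,  110,   43, 2014], dtype=int32), array([328.1072, 345.361 ]))]
proj near end expected [326.0802 243.9101]
proj far end in side [295.1054 151.2946]
```

View pics/w8.png

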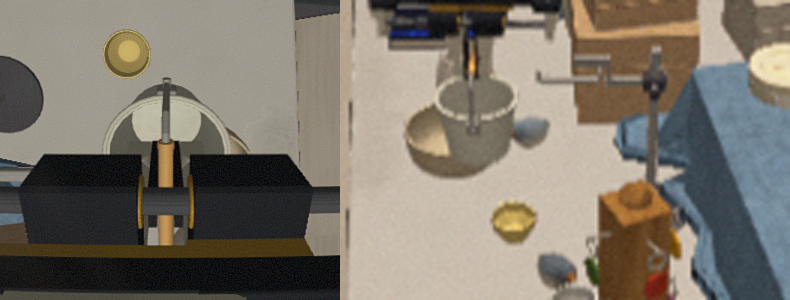

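Emit:
{"op": "play_rows", "data": {"travel": [[0,-0.1,0],[-0.02,-0.2,0],[-0.02,-0.3,0],[-0.02,-0.4,0],[0,-0.45,0],[0,-0.45,0],[0,-0.45,0],[0,-0.4,0]], "twist": [0,0,0,0,0,0,0,0]}}

```text
t: 20.32
eef_pos: [0.523, 0.1237, 0.2187]
ee_rot: [3.141, -0.0, -1.731]
force: [0.3, 1.3, -3.9]
width: 0.0076
gripper_force: 50.0
```

Emit:
{"op": "play_rows", "data": {"travel": [[0,-0.3,0],[0,-0.2,0],[0,-0.1,0],[0,-0.1,0],[0,0,0.1],[0,0,0.15],[0,0,0.15],[0,0,0.1]], "twist": [0,0,0,0,0,0,0,0]}}

```text
t: 21.32
eef_pos: [0.5393, 0.121, 0.206]
ee_rot: [3.141, -0.0, -1.731]
force: [-0.4, -0.3, -3.6]
width: 0.0074
gripper_force: 50.0
```

```bash
cat > look.py <<'E'
from station import arm, imaging, models
from h import *
np.set_printoptions(precision=4,suppress=True,linewidth=200)
s=arm.get_state();p=s["eef_pos"];print(p,s["force"],s["moment"],s["width"])
R=Ro.from_euler("xyz",s["ee_rot"]);c=p+R.apply([-.024,0,.0105]);d=c[:2]-[.646,.128];a=np.radians(-9.15)
print("crown",c,"stand xy",np.cos(a)*d[0]+np.sin(a)*d[1],-np.sin(a)*d[0]+np.cos(a)*d[1])
w=imaging.grab_frame("wrist");t=imaging.grab_frame("top");f=imaging.grab_frame("side");pickle.dump((s,w,f,t),open("s9.pkl","wb"))
for c in("side","top"):
    for d in models.boxes_of("pail",c)[:1]:print(c,d)
E
python3 look.py
```

```text
[0.5393 0.121  0.206 ] [-0.3655 -0.283  -3.6294] [-0.0399  0.1176 -0.0253] 0.007443354187361465
crown [0.5431 0.1447 0.1955] stand xy -0.10427629552940047 0.00014328685318357529
side {'extent': [321.8, 179.2, 28.1, 34.1], 'confidence': 0.68}
```

Emit:
{"op": "play_rows", "data": {"travel": [[0,0,0.04],[0,0,0.04],[0,0,0.04],[0,0,0.04],[0,0,0.02],[0,0,0]], "twist": [0,0,0,0,0,0]}}

```text
t: 22.32
eef_pos: [0.5394, 0.121, 0.2018]
ee_rot: [3.141, -0.0, -1.731]
force: [-0.0, 0.0, -4.2]
width: 0.0074
gripper_force: 50.0
```

Emit:
{"op": "play_rows", "data": {"travel": [[0,0,0.03],[0,0,0.03],[0,0,0],[0,0,0]], "twist": [0,0,0,0]}}

```text
t: 22.82
eef_pos: [0.5395, 0.1211, 0.2004]
ee_rot: [-3.142, 0.0, -1.731]
force: [-0.0, 0.2, -4.9]
width: 0.0074
gripper_force: 50.0
```

Emit:
{"op": "play_rows", "data": {"travel": [[0,0,0.03],[0,0,0.03],[0,0,0],[0,0,0]], "twist": [0,0,0,0]}}

```text
t: 23.32
eef_pos: [0.5395, 0.1211, 0.1989]
ee_rot: [-3.142, 0.0, -1.731]
force: [0.1, -0.3, -4.0]
width: 0.008
gripper_force: 50.0
```

Emit:
{"op": "play_rows", "data": {"travel": [[0,0,0.02],[0,0,0.03],[0,0,0],[0,0,0]], "twist": [0,0,0,0]}}

```text
t: 23.82
eef_pos: [0.5395, 0.1211, 0.1976]
ee_rot: [-3.142, 0.0, -1.731]
force: [0.1, -0.3, -2.7]
width: 0.0071
gripper_force: 50.0
```

Emit:
{"op": "play_rows", "data": {"travel": [[0,0,0.02],[0,0,0],[0,0,0]], "twist": [0,0,0]}}

```text
t: 24.2
eef_pos: [0.5395, 0.1211, 0.1972]
ee_rot: [-3.141, 0.0, -1.731]
force: [-0.1, 0.1, -3.7]
width: 0.0075
gripper_force: 50.0
```

```bash
python3 look.py; python3 -c "
from station import arm,imaging
for i in range(5): imaging.grab_frame('wrist');s=arm.get_state();print(s['force'],s['moment'])"
```

```text
[0.5395 0.1211 0.1972] [-0.0723  0.0785 -3.7321] [-0.0335  0.0665 -0.0096] 0.007527358972696801
crown [0.5433 0.1448 0.1867] stand xy -0.10401883805957274 0.00023767578559112656
side {'extent': [319.5, 182.8, 28.4, 27.8], 'confidence': 0.57}
[-0.03726537  0.1534071  -3.97298821] [-0.06088236  0.09887455 -0.00020097]
[ 0.1631505  -0.44659639 -3.2101967 ] [-0.1160791   0.04672494 -0.06252601]
[ 0.72934563 -0.2750711  -3.07237048] [-0.06677296  0.04441221 -0.01671468]
[ 1.13839803 -0.19085476 -2.6604725 ] [-0.0721814  -0.01085366  0.00412652]
[-0.22132776 -0.14410996 -2.72358757] [-0.11742394  0.05588582  0.00561771]
```

Emit:
{"op": "play_rows", "data": {"travel": [[0,0,0.02],[0,0,0],[0,0,0]], "twist": [0,0,0]}}

```text
t: 25.08
eef_pos: [0.5395, 0.1211, 0.1967]
ee_rot: [-3.141, 0.0, -1.731]
force: [-0.5, -0.3, -2.5]
width: 0.0077
gripper_force: 50.0
```

```bash
cat > fz.py <<'E'
from station import arm,imaging
import numpy as np
L=[]
for i in range(6): imaging.grab_frame('wrist');s=arm.get_state();L.append(np.r_[s['force'],s['moment']])
print(s["t"],s["eef_pos"],np.round(np.mean(L,0),2))
E
python3 fz.py
```

```text
25.375 [0.53949007 0.12105292 0.19664382] [ 0.18 -0.43 -1.98 -0.12  0.13  0.01]
```

Emit:
{"op": "play_rows", "data": {"travel": [[0,0,0.01],[0,0,0],[0,0,0],[0,0,0]], "twist": [0,0,0,0]}}

```text
t: 25.88
eef_pos: [0.5395, 0.1211, 0.1964]
ee_rot: [-3.141, 0.0, -1.731]
force: [0.1, -0.4, -0.8]
width: 0.0073
gripper_force: 50.0
```

```bash
python3 fz.py
```

```text
26.175 [0.53949478 0.12107858 0.19639711] [-0.14 -0.15 -1.29 -0.15  0.11 -0.03]
```

Emit:
{"op": "play_rows", "data": {"travel": [[0,-0.05,0],[0,-0.1,0],[0,-0.15,0],[0,-0.2,0],[0,-0.2,0],[0,-0.2,0],[0,-0.15,0],[0,-0.1,0]], "twist": [0,0,0,0,0,0,0,0]}}

```text
t: 27.18
eef_pos: [0.5681, 0.1164, 0.1963]
ee_rot: [3.142, -0.0, -1.731]
force: [-1.9, 0.1, -1.1]
width: 0.0074
gripper_force: 50.0
```

```bash
python3 fz.py; python3 look.py
```

```text
27.475 [0.56824427 0.1164716  0.19658037] [ 0.12 -0.76 -1.56 -0.22  0.    0.01]
[0.5682 0.1165 0.1966] [ 1.0854 -0.9143 -2.7618] [-0.3231 -0.2579 -0.0118] 0.00727921922835552
crown [0.5721 0.1402 0.1861] stand xy -0.0749169354274829 0.00025592419840904206
```

Emit:
{"op": "play_rows", "data": {"travel": [[0,-0.06,0],[0,-0.08,0],[0,-0.08,0],[0,-0.06,0],[0,0,0]], "twist": [0,0,0,0,0]}}

```text
t: 28.35
eef_pos: [0.575, 0.1153, 0.1963]
ee_rot: [-3.141, -0.0, -1.731]
force: [-1.1, -0.1, -0.9]
width: 0.0075
gripper_force: 50.0
```

```bash
python3 fz.py
```

```text
28.65 [0.57494388 0.11536158 0.19646088] [-0.66 -0.28 -1.16 -0.05  0.37  0.04]
```

Emit:
{"op": "play_rows", "data": {"travel": [[0,-0.04,0],[0,-0.04,0],[0,0,0]], "twist": [0,0,0]}}

```text
t: 29.02
eef_pos: [0.5767, 0.115, 0.1963]
ee_rot: [3.141, -0.0, -1.731]
force: [-2.5, 0.5, -0.7]
width: 0.0077
gripper_force: 50.0
```

```bash
python3 fz.py
```

```text
29.325 [0.57672499 0.1150224  0.19636462] [-1.92  0.09 -0.66  0.05  0.82  0.05]
```

Emit:
{"op": "play_rows", "data": {"travel": [[0,-0.04,0],[0,0,0],[0,0,0]], "twist": [0,0,0]}}

```text
t: 29.7
eef_pos: [0.5778, 0.1149, 0.1964]
ee_rot: [-3.141, 0.0, -1.731]
force: [-0.7, 0.3, 0.1]
width: 0.0072
gripper_force: 50.0
```

```bash
python3 fz.py
```

```text
30.0 [0.5777939  0.11487209 0.19640581] [-1.4   0.13 -0.93  0.02  0.62  0.03]
```

Emit:
{"op": "play_rows", "data": {"travel": [[0,-0.04,0],[0,-0.04,0],[0,0,0]], "twist": [0,0,0]}}

```text
t: 30.38
eef_pos: [0.5798, 0.1146, 0.1963]
ee_rot: [-3.142, -0.0, -1.731]
force: [-2.1, 0.0, -1.4]
width: 0.0074
gripper_force: 50.0
```

```bash
python3 fz.py
```

```text
30.675 [0.57976718 0.11457299 0.19637521] [-1.5  -0.14 -0.9   0.03  0.62  0.05]
```

Emit:
{"op": "play_rows", "data": {"travel": [[0,-0.04,0],[0,-0.04,0],[0,0,0]], "twist": [0,0,0]}}

```text
t: 31.05
eef_pos: [0.5816, 0.1142, 0.1963]
ee_rot: [3.141, -0.0, -1.731]
force: [-2.8, 0.7, -0.2]
width: 0.0077
gripper_force: 50.0
```

```bash
python3 fz.py
```

```text
31.35 [0.58160742 0.11425002 0.19632165] [-2.7   0.65 -0.45  0.13  1.03  0.07]
```

Emit:
{"op": "play_rows", "data": {"travel": [[0,-0.04,0],[0,0,0],[0,0,0]], "twist": [0,0,0]}}

```text
t: 31.72
eef_pos: [0.5825, 0.1141, 0.1963]
ee_rot: [3.141, -0.0, -1.731]
force: [-4.2, 1.1, -0.3]
width: 0.0073
gripper_force: 50.0
```

```bash
python3 fz.py; python3 look.py
```

```text
32.025 [0.58245883 0.11407863 0.1962834 ] [-4.78  0.73 -0.24  0.33  1.83  0.11]
[0.5825 0.1141 0.1963] [-5.4393  0.3571 -0.8047] [0.3446 1.8757 0.1154] 0.007681212942748203
crown [0.5863 0.1378 0.1858] stand xy -0.06051534882276456 0.00015011278170327935
side {'extent': [332.8, 183.8, 29.5, 27.6], 'confidence': 0.72}
top {'extent': [272.6, 201.0, 9.1, 3.2], 'confidence': 0.59}
```

Emit:
{"op": "play_rows", "data": {"travel": [[0,0.025,0],[0,0.025,0],[0,0,0],[0,0,0]], "twist": [0,0,0,0]}}

```text
t: 32.78
eef_pos: [0.5819, 0.1143, 0.1965]
ee_rot: [-3.141, 0.0, -1.731]
force: [0.2, -1.0, -1.7]
width: 0.0074
gripper_force: 50.0
```

```bash
python3 fz.py
```

```text
33.075 [0.58166399 0.1143367  0.19649098] [ 0.52 -0.68 -1.3  -0.29 -0.06  0.01]
```

Emit:
{"op": "play_rows", "data": {"travel": [[0,0,0],[0,0,0],[0,0,0],[0,0,0]], "twist": [0,0,0,0], "newtons": 10}}

```text
t: 33.58
eef_pos: [0.5813, 0.1143, 0.1964]
ee_rot: [3.141, 0.0, -1.731]
force: [-1.7, 0.1, 0.4]
width: 0.0087
gripper_force: 10.0
```

```bash
python3 fz.py
```

```text
33.875 [0.58136881 0.11438033 0.19634334] [-1.94  0.64  0.16  0.23  0.81  0.05]
```

Emit:
{"op": "play_rows", "data": {"travel": [[0,0,0],[0,0,0],[0,0,0],[0,0,0],[0,0,0],[0,0,0]], "twist": [0,0,0,0,0,0], "fingers": 0.3}}

```text
t: 34.62
eef_pos: [0.5814, 0.1143, 0.1963]
ee_rot: [3.142, -0.0, -1.731]
force: [0.4, -1.6, 0.0]
width: 0.0262
gripper_force: 0.0
```

```bash
python3 fz.py;python3 look.py; python3 - <<'E'
from h import *
s,w,f,t=pickle.load(open("s9.pkl","rb"));g=wristf(s,w)
h=cv2.cvtColor(w["pixels"],cv2.COLOR_RGB2HSV);m=cv2.inRange(h,(8,90,60),(25,255,255));m[:,:270]=0;m[:,380:]=0;m[:200]=0
n,l,st,c=cv2.connectedComponentsWithStats(m);print([(st[i],c[i]) for i in range(1,n) if st[i,4]>100])
E
```

```text
34.925 [0.58139409 0.11427782 0.19633705] [-0.23 -0.53  0.16  0.01  0.08 -0.01]
[0.5814 0.1143 0.1963] [ 0.1697 -0.398   0.6651] [ 0.0733  0.0651 -0.0576] 0.026272955581501018
crown [0.5852 0.138  0.1858] stand xy -0.061594822159105785 0.00017800510522545353
side {'extent': [334.9, 183.3, 27.3, 31.6], 'confidence': 0.72}
[(array([318, 239,  17,  49, 778], dtype=int32), array([325.89974293, 264.42673522])), (array([ 270,  334,  110,   24, 1916], dtype=int32), array([322.07150313, 348.17223382]))]
```

Emit:
{"op": "play_rows", "data": {"travel": [[0,0,-0.1],[0,0,-0.2],[0,0,-0.3],[0,0,-0.5],[0,0,-0.8],[0,0,-0.8],[0,0,-0.8],[0,0,-0.8]], "twist": [0,0,0,0,0,0,0,0]}}

```text
t: 36.17
eef_pos: [0.5815, 0.1143, 0.3056]
ee_rot: [-3.141, 0.001, -1.731]
force: [-0.3, 0.2, -0.4]
width: 0.0264
gripper_force: 0.0
```

Emit:
{"op": "play_rows", "data": {"travel": [[0,0.5,0],[0,1,0],[0,1,0],[0,1,0],[0,1,0],[0,0.5,0],[0,0,0],[0,0,0]], "twist": [0,0,0,0,0,0,0,0]}}

```text
t: 37.17
eef_pos: [0.4584, 0.1343, 0.3039]
ee_rot: [-3.141, -0.0, -1.731]
force: [0.1, 0.2, -1.0]
width: 0.0263
gripper_force: 0.0
```

```bash
python3 - <<'E'
from station import arm, imaging, models
from h import *
np.set_printoptions(precision=4,suppress=True,linewidth=200)
def roll(im,box,thr=(8,90,110)):
    x0,x1,y0,y1=box;h=cv2.cvtColor(im[y0:y1,x0:x1],cv2.COLOR_RGB2HSV)
    m=cv2.inRange(h,thr,(25,255,255));n,l,st,c=cv2.connectedComponentsWithStats(m);return [(st[i]+[x0,y0,0,0,0],c[i]+[x0,y0]) for i in range(1,n) if st[i,4]>8]
for k in range(2):
    s=arm.get_state();w=imaging.grab_frame("wrist");f=imaging.grab_frame("side");g=wristf(s,w)
    if k==0:
        pickle.dump((s,w,f),open("s10.pkl","wb"));print(s["eef_pos"],s["force"])
        e=[.587,.138,.1865];print("exp wrist",proj(g,e),"side",proj(f,e))
        print("wrist",roll(w["pixels"],(150,500,150,400)));print("side",roll(f["pixels"],(322,346,150,180)))
    for c in("side","wrist"): print(c,[(np.round(d["extent"],1),d["confidence"]) for d in models.boxes_of("pail",c)[:1]])
E
```

```text
[0.4584 0.1343 0.3039] [ 0.0803  0.1981 -1.0356]
exp wrist [182.601  227.6487] side [334.484  163.9841]
wrist [(array([281, 150,  34,  11, 208]), array([297.5769, 153.625 ])), (array([174, 186,  16,  41, 416]), array([181.25  , 206.1178])), (array([182, 241,  12,  13, 121]), array([187.5372, 246.9256])), (array([310, 248,   5,   5,  17]), array([312.2941, 250.0588])), (array([262, 287,   7,  41, 136]), array([264.2132, 309.1985])), (array([383, 287,   6,  41, 138]), array([386.058 , 309.1087])), (array([150, 339,   7,  16,  87]), array([152.3103, 347.2299]))]
side [(array([328, 150,  18,  15, 166]), array([338.0783, 154.8675])), (array([329, 162,  17,  10,  66]), array([335.6212, 166.8333]))]
side [(array([333.1, 184.4,  28.4,  29.9]), 0.79)]
wrist [(array([208.6, 203.8,  90.1, 100.7]), 0.68)]
side [(array([334.3, 184.3,  27.2,  31.6]), 0.7)]
wrist [(array([208.1, 203.4,  90. ,  98.1]), 0.89)]
```

```bash
python3 - <<'E'
from station import arm
from h import *
s,w,f=pickle.load(open("s10.pkl","rb"));g=wristf(s,w)
A=atz(g,(179,186),.186);B=atz(g,(190,254),.186);c=(A+B)/2;d=c[:2]-[.646,.128];a=np.radians(-9.15)
print(A,B,np.linalg.norm(A-B),"stand xy",np.cos(a)*d[0]+np.sin(a)*d[1],-np.sin(a)*d[0]+np.cos(a)*d[1])
E
```

```text
[0.57892699 0.10082692 0.186     ] [0.58838389 0.16430478 0.186     ] 0.06417843380476217 stand xy -0.0622773136783785 -0.0054062648500387556
```

Emit:
{"op": "play_rows", "data": {"travel": [[0,0,0],[0,0,0],[0,0,0],[0,0,0],[0,0,0],[0,0,0],[0,0,0],[0,0,0]], "twist": [0,0,0,0,0,0,0,0]}}

```text
t: 38.58
eef_pos: [0.458, 0.1342, 0.3039]
ee_rot: [-3.142, -0.0, -1.731]
force: [-0.2, -0.3, -0.7]
width: 0.0261
gripper_force: 0.0
```

```bash
python3 -c "
from station import arm
print(arm.job_done())"
```

```text
the job is handed in; nothing more can be done
None
```

The pail is hanging on the hook by its bail. I slid the roll under the keeper until the stop pushed back, backed off about 1 mm, let go and moved the arm clear. I handed the job in at about 39 s; it returned no verdict.

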